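# Pack the ink carrier and pin its keeper bar

### The arm

A 6-joint arm with a two-finger parallel gripper is mounted at the origin on a cart in front of the work surface, level with it; the furniture and walls round the work are solid. World frame = base frame: x ahead of the robot, y to its left, z up, the work surface at z = 0. Lengths are in m, angles in rad, forces in N, time in s.
With the tool pointing down it reaches from about 0.35 to 0.725 m from the base axis. Payload 6 kg.
Tool frame: the origin (TCP) lies at the very end of the fingers, on their centre line; the grasp point (between the pads) lies 19 mm behind it; z points along the fingers, y is the line along which they close (so a half turn about z gives the same grasp; the last joint's range is limited). The gripper opens to 85 mm and grips with 20 to 120 N. Pads are 22 mm wide; open, the fingers measure 114 mm over their backs; the gripper's body (76 mm by 85 mm) begins 54 mm behind the grasp point. The pads swing forward as they close: fully open they stand 13 mm farther back than shut.
Start: joints at [1.52, 0.04, 0.085, 0, -1.615, -0.334], TCP at [0.225, 0.556, 0.231] pointing down, gripper open.
Joint ranges: [-2.56, 2.56], [-1.29, 2.01], [-1.08, 1.49], [-3.29, 1.98], [-2.81, -0.18], [-2.99, 2.99]. Speed limits (rad/s): [2.57, 2.57, 3.01, 3.14, 3.14, 3.14].

### API

Orientations are given as a unit quaternion [w, x, y, z].
In Python, from rig import bot gives the robot as it stands. The module is installed in compiled form; this text tells all that it offers.
- The arm moves only by the shell command python3 -m crank 'ROWS' [OPENING] [FORCE]. ROWS is JSON, a list of rows, each a list of 2 entries, a list of its own where there are three numbers: the shift along the tool's x, y, z as a fraction of full scale, then the turn, a rotation vector about the tool's x, y, z as a fraction of full scale. A call has 1 to 12 rows; each row shifts and turns the commanded pose from where the row before left it, along the tool's axes as they then stand; what a row does not reach is not made up. Full scale, the value 1, is 5 cm for a shift and 10 degrees for a turn. A row lasts 1/8 s, in which the tool goes at most 62.5 mm and 10.7 degrees, less where a joint would pass 70% of its speed; a pose out of reach is approached as far as the arm can. A call with a number of a shift or a turn outside -1 to 1 is refused whole. A call with a gripper value outside its range is refused whole. OPENING is the closure, from -1 (fully open) to 1 (shut), set as the call begins (- or left out, the last holds). The fingers move at their own pace and stop on an object; FORCE is the grip in N (left out, the last holds). Time passes only in rows, so rows that do not move let the fingers close. It gives the time, the measured TCP pose, the force, the opening and the grip force at its end, in the units of the state.
- bot.sense(): the state, without advancing time (a new reading comes with each control period).
- bot.capture(name): name is "side" or "top" or "wrist"; returns a dict with "img" (480x640x3 uint8, blue, green, red), "intrinsics" (3x3 intrinsics, pixels), "D" ([k1, k2, p1, p2, k3] as OpenCV has them; the pictures are not rectified), "rvec" (rotation vector, rad) and "tvec" (3), from world to camera coordinates, as OpenCV has them. Camera axes: x right, y down, z forward; pixel columns grow to the right and rows downward; lengths in m; the calibration is good to about 2 mm. A picture is of the moment at which its call begins. There is no depth.
- bot.sign_off(): hands the job in; it is judged then, once.
The state is a dict: "clock": time; "qpos": joint angles; "qvel": joint speeds; "joint_efforts": joint torques, N m; "eef_pos": TCP position; "ee_rot": TCP orientation; "force": force on the tool from outside, world axes, zero at the start; "moment": the same for the moment, N m; "gripper_width": finger opening in m; "grip_force": force on a finger pad.
Only numpy, scipy, OpenCV 4.12 (cv2) and the standard library are available. Lean on these libraries where they do the work, as an engineer would, in place of code of your own. Each camera call takes 0.05 s, during which the arm holds its last target. There are 200 camera calls.

### The job

Get the ink carrier ready to be carried: stand the two small black-capped ink jars (dark blue and grey) upright in its two empty wells, either jar in either well, then swing the brass keeper bar (it has a black knob to hold) over them until it stops and the hole in its end lines up with the two knuckles of the bracket. Then take the steel pin with the red head out of its wooden block and thread it down through both knuckles and the bar until its collar rests on the upper knuckle, and let go. Leave the thread spool in its well and do not disturb the tall bottle, the green paint pot or the tape roll.

Things in the scene. Friction and masses are not known exactly. Their poses are not given: they have to be found in the camera images.
- carrier: Pale wooden ink carrier, fixed to the worktop, 72 x 172 mm, with a row of three wells along its own y axis. Origin: centre of its underside (on the worktop, z = 0); its +y end carries the bar's pivot, its -y end the bracket with the pin knuckles. Floor 5 mm thick, long sides only 15 mm high, dividers 17 mm high, end boards 72 mm high; brackets on both ends reach 96 mm high and 128 mm out along y from the origin. All heights here are above the worktop.
- well_left (a point): Centre of the floor of the empty well next to the pivot (carrier y = +50 mm, 5 mm above the worktop). The well is 56 mm (carrier x) by 56 mm (carrier y) inside; jars stand free on its floor, so the x sides are open above 15 mm for fingers.
- well_right (a point): Centre of the floor of the empty well next to the bracket (carrier y = -50 mm, 5 mm above the worktop). Same size as the other.
- well_middle (a point): Centre of the floor of the narrow middle well (carrier origin, 5 mm above the worktop), 36 mm wide along y, in which the thread spool stands.
- spool_center (a point): Centre (half-way up) of the red thread spool with wooden ends, 31 mm diameter, 43 mm tall, that already stands in the middle well and stays there.
- jar_blue_center (a point): Centre (half-way up, 32 mm above its foot) of the dark blue ink jar with black cap: 43 mm diameter, 64 mm tall in all, to be grasped by its body below 50 mm height; 50 to 100 g. It starts upright on the worktop.
- jar_grey_center (a point): Centre (half-way up, 29 mm above its foot) of the grey ink jar with black cap: 41 mm diameter, 58 mm tall in all, to be grasped by its body below 46 mm height; 40 to 85 g. It starts upright on the worktop.
- bar (a joint): Angle of the brass keeper bar about its upright pivot, rad: 0 (its stop, within 0.004) = closed, lying along the carrier over the wells with its end hole in line with the knuckles; grows as the free end swings towards the robot (carrier -x), seen from above clockwise; 1.57 = pointing along carrier -x; limit 2.3; starts between 1.6 and 2.1. It moves level and stays where it is left (about 1 N at the knob moves it).
- bar_pivot (a point): Point on the bar's upright pivot axis at the height of the bar's top (85 mm). The bar is 18 mm wide, 10 mm thick, underside at 75 mm (jars in the wells pass under it), 226 mm long from the pivot.
- bar_knob (a point): Centre of the upright round black knob on the bar, 90 mm from the pivot along the bar: 16 mm diameter, 36 mm tall, from 85 to 121 mm height; this point is at 103 mm.
- bar_eye (a point): Centre of the hole in the bar's free end, at its top face (85 mm), 212 mm from the pivot; hole 14 mm diameter.
- clevis_hole (a point): Centre of the mouth of the upper pin knuckle (top face, 96 mm high). Upright hole 14 mm in diameter, through the upper knuckle (88 to 96 mm) and the lower knuckle (64 to 72 mm), the bar's eye going between them; knuckles 28 mm outer diameter.
- pin_block: Dark wooden block 50 x 50 x 50 mm, fixed to the worktop, with an upright 12 mm hole in its top that holds the pin. Origin: centre of its underside.
- pin_head (a point): Centre of the red head of the steel pin: head 15 mm diameter, 32 mm tall, round, upright. Below it a collar 22 mm diameter, 5 mm thick, whose underside is 21 mm below this point; then a shank 10 mm diameter, 45 mm long, its last 12 mm tapering to 4 mm. Its z axis points from tip to head. In the block, the collar rests on the block's top (this point at 71 mm), the shank 45 mm deep; fully home in the bracket this point is 117 mm high. 60 g.
- card_box: Obstacle, always in the same place: dark wooden two-drawer card cabinet behind the carrier, 160 mm high. Its front face is 150 mm from this origin towards the robot (x about 0.64), the drawer handles stand out some 25 mm farther; it spans y from +0.33 to -0.17.
- sharpener: Obstacle: dark green pencil sharpener with crank fixed to the worktop between the jars and the pin block, about 120 mm high; it spans about x 0.43 to 0.61, y -0.25 to -0.36.
- tall_bottle: Bystander: tall dark bottle with black cap, 42 mm diameter, 88 mm tall; origin at the centre of its foot.
- green_pot: Bystander: green paint pot with black cap, 72 mm diameter, 88 mm tall; origin at the centre of its foot.
- tape: Bystander: roll of masking tape lying flat, 69 mm diameter, 24 mm high; origin at the centre of its foot.
Mind the look-alikes: they are no part of the job. Of the things that look like the part that bears pin_head, take the one that is farthest to the robot's right at the start.

How it is judged:
By the outcome, as a careful person would: the job done as asked, in the order asked, and still so for the second after the job is handed in, with the robot touching nothing.
It also fails if it takes over 72 s, if anything falls off the work surface, if the arm or the gripper's body presses on something with over 40 N, if the wrist force passes 120 N, or if a joint passes its speed limit or range.

## Working session

There is one attempt and no reset: what is moved stays moved. The work goes in short steps, Python scripts to look and compute and a shell command to move; the robot and the scene stay as the last step left them, time stands still between calls to the robot, and variables do not carry over. Pictures are saved under pics/ and viewed, at most 10 in all, crops included, and the job is handed in when it is done.

```bash
mkdir -p pics; cat > h.py <<'E'
import numpy as np, cv2
from rig import bot
from scipy.spatial.transform import Rotation as R
def cap(n,save=None):
    c=bot.capture(n)
    if save: cv2.imwrite('pics/'+save,c['img'])
    return c
def ray(c,uv,z):
    K=np.array(c['intrinsics'],float);D=np.array(c['D'],float)
    p=cv2.undistortPoints(np.array([[uv]],float),K,D)[0,0]
    M=cv2.Rodrigues(np.array(c['rvec'],float))[0];t=np.array(c['tvec'],float).ravel()
    o=-M.T@t;d=M.T@np.array([p[0],p[1],1.])
    return o+d*(z-o[2])/d[2]
def proj(c,P):
    return cv2.projectPoints(np.array(P,float).reshape(-1,3),np.array(c['rvec'],float),np.array(c['tvec'],float),np.array(c['intrinsics'],float),np.array(c['D'],float))[0].reshape(-1,2)
def pose():
    s=bot.sense();q=s['ee_rot'];return np.array(s['eef_pos']),R.from_quat([q[1],q[2],q[3],q[0]]),s
E
python3 - <<'E'
from h import *
p,r,s=pose();print(s);print(r.as_matrix().round(3))
cap('top','top0.png');cap('side','side0.png')
E
```

```text
{'clock': 0.0, 'qpos': array([ 1.51967821e+00,  4.08171941e-02,  8.38109367e-02, -4.71842145e-04,
       -1.61549853e+00, -3.33676313e-01]), 'qvel': array([ 0.00068859,  0.00014465,  0.0001934 , -0.00049408,  0.0003947 ,
        0.00011497]), 'joint_efforts': array([ 1.64629650e-04, -3.68206143e+01,  3.47403395e+01,  6.93249375e+00,
       -5.52535799e-03, -7.57509202e-07]), 'eef_pos': array([0.22503199, 0.55584808, 0.23027428]), 'ee_rot': array([ 8.78907212e-04,  9.81550271e-01, -1.91202197e-01, -1.13062223e-04]), 'force': array([ 0.40056879, -0.59368969,  0.09304372]), 'moment': array([-0.03181761,  0.03515077,  0.00811906]), 'grip_force': 0.0, 'gripper_width': 0.08522662267425352}
[[ 0.927 -0.375 -0.001]
 [-0.375 -0.927 -0.002]
 [ 0.     0.002 -1.   ]]
```

View pics/top0.png

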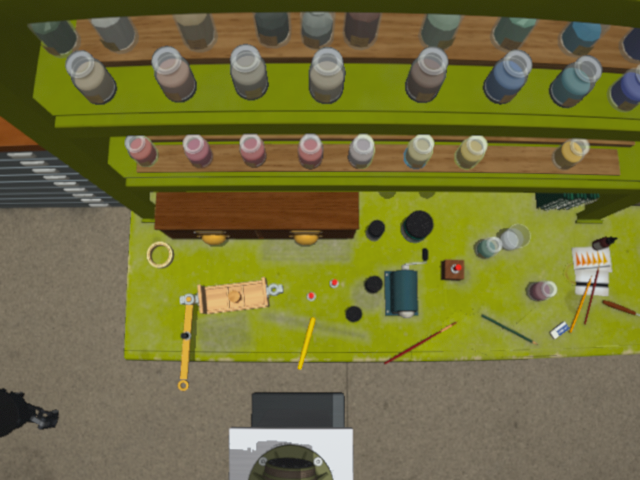

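View pics/side0.png

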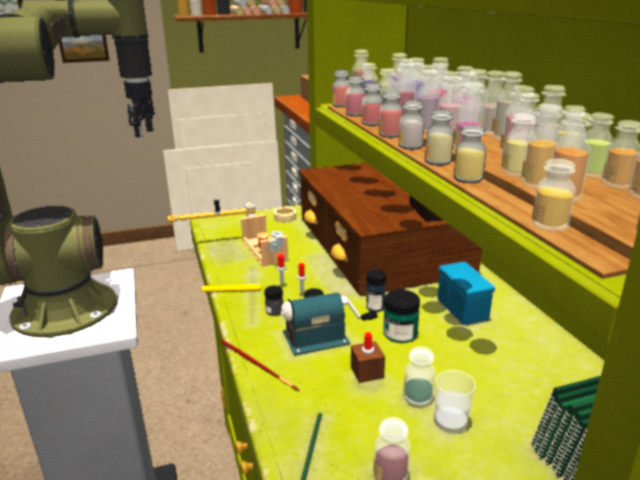

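The top view shows the carrier at about (233,296), with the pivot at (189,299), the bracket at (276,290) and the bar's end at (183,385). The jars' caps are at (374,285) and (354,314), and the pin in its block is at (456,268). The red-headed look-alikes are at (311,297) and (334,284). The tall bottle is at (376,229), the green pot at (418,224), the tape at (160,255) and the sharpener at (402,292). The side view agrees: the pin block is at (368,360) and the near jar at (274,297).

```bash
python3 - <<'E'
from h import *
c=cap('top');im=c['img'];hsv=cv2.cvtColor(im,cv2.COLOR_BGR2HSV)
def blob(m,u,v,r=16):
    ys,xs=np.nonzero(m[v-r:v+r,u-r:u+r]);return (xs.mean()+u-r,ys.mean()+v-r,len(xs))
dark=im.max(2)<50
red=((hsv[...,0]<8)|(hsv[...,0]>172))&(hsv[...,1]>180)&(hsv[...,2]>130)
for n,u,v,z,m,r in [('jarA',374,285,.06,dark,12),('jarB',354,314,.06,dark,12),('bottle',376,229,.088,dark,12),('pot',418,224,.088,dark,18),('pin',457,268,.087,red,8),('la1',311,297,.08,red,8),('la2',334,284,.08,red,8),('knob',185,336,.121,dark,7)]:
    b=blob(m,u,v,r);print(n,np.round(b,1),ray(c,b[:2],z).round(4))
hue=hsv[...,0];brass=(hue>12)&(hue<24)&(hsv[...,1]>100)&(im[...,2]>120)
for n,u,v,z in [('pivot',189,299,.085),('eye',183,385,.085),('clevis',276.5,289.5,.096),('blkctr',453,270,.05),('carrL',200,300,.072),('carrR',267,294,.072)]:
    print(n,ray(c,(u,v),z).round(4))
x=cv2.resize(im[260:400,150:480],None,fx=2.42,fy=2.42,interpolation=cv2.INTER_CUBIC);cv2.imwrite('pics/crop0.png',x)
E
```

```text
jarA [372.9 284.2 208. ] [ 0.5165 -0.211   0.06  ]
jarB [353.4 313.5 168. ] [ 0.4426 -0.1603  0.06  ]
bottle [375.6 229.1 212. ] [ 0.6536 -0.2172  0.088 ]
pot [417.6 224.8 610. ] [ 0.6645 -0.3248  0.088 ]
pin [458.3 266.8  31. ] [ 0.5568 -0.4257  0.087 ]
la1 [310.8 295.   13. ] [ 0.4881 -0.0534  0.08  ]
la2 [334.1 281.6  14. ] [ 0.5214 -0.1116  0.08  ]
knob [184.7 335.2  18. ] [0.3873 0.2509 0.121 ]
pivot [0.4771 0.2508 0.085 ]
eye [0.2653 0.2608 0.085 ]
clevis [0.5006 0.0312 0.096 ]
blkctr [ 0.5531 -0.4215  0.05  ]
carrL [0.4756 0.2255 0.072 ]
carrR [0.4912 0.0565 0.072 ]
```

View pics/crop0.png

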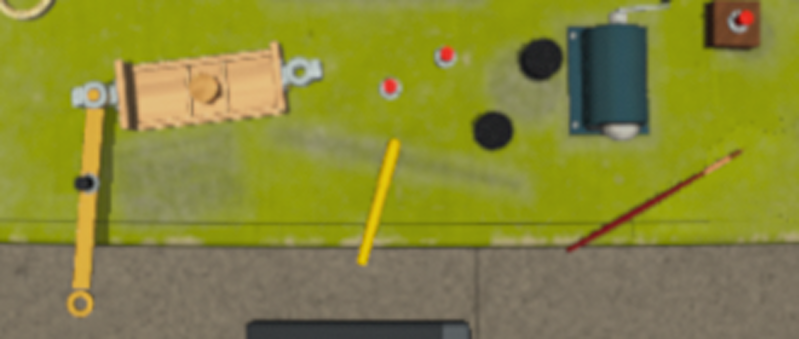

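The bar's measured length (212 mm) and the pivot-to-clevis distance (about 213 mm) match what's given. Next I'll travel towards the jars at a safe height.

```bash
cat >> h.py <<'E'
def go(x,y,z,yaw=None):
    p,r,s=pose();d=r.inv().apply(np.array([x,y,z])-p)/.05
    M=r.as_matrix();a=np.degrees(np.arctan2(M[1,0],M[0,0]))
    print('t',round(s['clock'],2),'pos',p.round(4),'yaw',round(a,2),'zax',M[:,2].round(3),'j',np.round(s['qpos'],2),'w',round(s['gripper_width'],4),'gf',round(s['grip_force'],1),'F',np.round(s['force'],1))
    print('shift units',d.round(2),'len',round(np.linalg.norm(d),2), 'turnz units',None if yaw is None else round(((a-yaw+180)%360-180)/10,2))
E
python3 -m crank '[[[0.7,0.87,0.04],[0,0,0]],[[0.7,0.87,0.04],[0,0,0]],[[0.7,0.87,0.04],[0,0,0]],[[0.7,0.87,0.04],[0,0,0]],[[0.7,0.87,0.04],[0,0,0]],[[0.7,0.87,0.04],[0,0,0]],[[0.7,0.87,0.04],[0,0,0]],[[0.7,0.87,0.04],[0,0,0]],[[0.7,0.87,0.04],[0,0,0]],[[0.7,0.87,0.04],[0,0,0]],[[0.7,0.87,0.04],[0,0,0]],[[0.7,0.87,0.04],[0,0,0]]]' -1
python3 -m crank '[[[0,0,0],[0,0,0.98]],[[0,0,0],[0,0,0.98]],[[0,0,0],[0,0,0.98]],[[0,0,0],[0,0,0.98]],[[0,0,0],[0,0,0.98]],[[0,0,0],[0,0,0.98]],[[0,0,0],[0,0,0.92]],[[0,0,0],[0,0,0]],[[0,0,0],[0,0,0]]]'
python3 - <<'E'
from h import *
go(.4426,-.1603,.18,-90)
cap('wrist','w1.png')
E
```

```text
clock: 1.65
eef_pos: [0.4186, -0.0873, 0.2074]
ee_rot: [-0.0, 0.982, -0.191, 0.0]
force: [2.1, 1.5, 1.0]
gripper_width: 0.0853
grip_force: 0.0
clock: 2.78
eef_pos: [0.4185, -0.0854, 0.2072]
ee_rot: [0.0, 0.708, -0.706, -0.0]
force: [-0.4, 0.2, 0.3]
gripper_width: 0.0856
grip_force: 0.0
t 2.77 pos [ 0.4185 -0.0854  0.2072] yaw -89.87 zax [-0. -0. -1.] j [ 0.28 -0.44 -0.37  0.   -1.64 -0.27] w 0.0856 gf 0.0 F [-0.4  0.2  0.3]
shift units [ 1.5  -0.48  0.54] len 1.67 turnz units 0.01
```

View pics/w1.png

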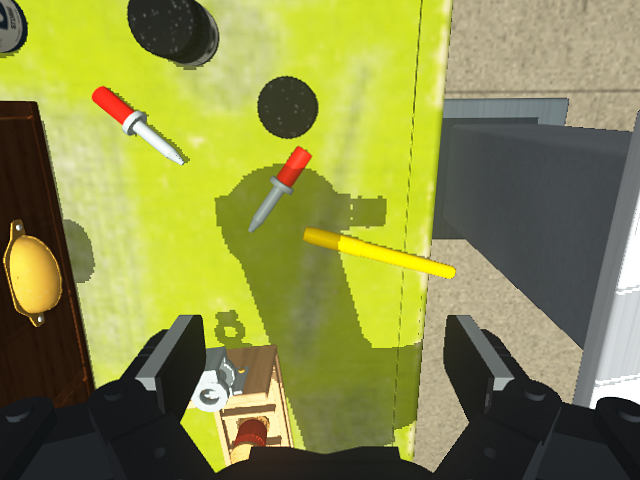

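The wrist view shows jar B's cap at (288,107) and jar A's at about (168,28). Both look-alike pins, (130,125) and (285,185), lie between the jars and the carrier, so I'll pass well above them.

```bash
cat >> h.py <<'E'
def caps(c,zs=(.061,)):
    im=c['img'];m=((im.max(2)<70)).astype(np.uint8);m[300:]=0
    m=cv2.morphologyEx(m,cv2.MORPH_OPEN,np.ones((5,5)))
    for k in cv2.findContours(m,cv2.RETR_EXTERNAL,cv2.CHAIN_APPROX_NONE)[0]:
        if cv2.contourArea(k)>1200:
            (u,v),rad=cv2.minEnclosingCircle(k);x,y,w,h=cv2.boundingRect(k)
            print('dark',round(u),round(v),'r',round(rad,1),(x,y,w,h),'ctr',[ray(c,(x+w/2,y+h/2),z).round(4).tolist() for z in zs])
E
python3 - <<'E'
from h import *
c=cap('wrist');caps(c)
go(.4426,-.1603,.18)
E
```

```text
dark 38 200 r 106.0 (0, 101, 77, 199) ctr [[0.6199, -0.0981, 0.061]]
dark 287 107 r 30.7 (258, 77, 59, 61) ctr [[0.4433, -0.1621, 0.061]]
dark 170 26 r 47.0 (128, 0, 87, 64) ctr [[0.5147, -0.2064, 0.061]]
t 2.88 pos [ 0.4185 -0.0854  0.2073] yaw -89.93 zax [-0. -0. -1.] j [ 0.28 -0.44 -0.37  0.   -1.64 -0.28] w 0.0855 gf 0.0 F [ 0.6  0.8 -0.2]
shift units [ 1.5  -0.48  0.55] len 1.67 turnz units None
```

```bash
python3 -m crank '[[[0.77,-0.25,0],[0,0,0]],[[0.77,-0.25,0],[0,0,0]],[[0,0,0.8],[0,0,0]],[[0,0,0.8],[0,0,0]],[[0,0,0.8],[0,0,0]],[[0,0,0.8],[0,0,0]],[[0,0,0.6],[0,0,0]],[[0,0,0],[0,0,0]],[[0,0,0],[0,0,0]]]' -1
python3 -m crank '[[[0,0,0],[0,0,0]],[[0,0,0],[0,0,0]],[[0,0,0],[0,0,0]],[[0,0,0],[0,0,0]],[[0,0,0],[0,0,0]],[[0,0,0],[0,0,0]]]' 1 30
python3 -c "
from h import *
go(.4944,.094,.15,-83.5)"
```

```text
clock: 4.0
eef_pos: [0.4444, -0.1626, 0.0189]
ee_rot: [-0.0, 0.707, -0.707, 0.001]
force: [0.5, 0.0, 1.1]
gripper_width: 0.0854
grip_force: 0.0
clock: 4.75
eef_pos: [0.4441, -0.1625, 0.0182]
ee_rot: [0.0, -0.707, 0.707, -0.001]
force: [-1.0, 1.1, 5.4]
gripper_width: 0.0397
grip_force: 30.6
t 4.75 pos [ 0.4441 -0.1625  0.0182] yaw -90.03 zax [ 0.001 -0.001 -1.   ] j [ 0.08 -0.23 -0.56  0.   -1.24 -0.08] w 0.0397 gf 30.6 F [-1.   1.1  5.4]
shift units [-5.13 -1.01 -2.64] len 5.85 turnz units -0.65
```

```bash
python3 -m crank '[[[0,0,-0.72],[0,0,0]],[[0,0,-0.72],[0,0,0]],[[0,0,-0.72],[0,0,0]],[[0,0,-0.72],[0,0,0]],[[-0.8,-0.09,0],[0,0,0]],[[-0.8,-0.09,0],[0,0,0]],[[-0.8,-0.09,0],[0,0,0]],[[-0.8,-0.09,0],[0,0,0]],[[-0.8,-0.09,0],[0,0,0]],[[-0.8,-0.09,0],[0,0,0]],[[-0.8,-0.09,0],[0,0,0]],[[-0.8,-0.09,0],[0,0,0]]]'
python3 -m crank '[[[-0.75,-0.08,0],[0,0,0]],[[0,0,0],[0,0,-0.65]],[[0,0,0],[0,0,0]],[[0,0,0],[0,0,0]]]'
python3 - <<'E'
from h import *
go(.4834,.194,.16,-83.5)
c=cap('wrist','w2.png')
for P in [(.4834,.194,.005),(.4944,.094,.005),(.4771,.2508,.085),(.5006,.0375,.096),(.489,.144,.048)]: print(proj(c,P).round(0))
E
```

```text
clock: 6.25
eef_pos: [0.4794, 0.1589, 0.1606]
ee_rot: [-0.001, -0.707, 0.707, 0.0]
force: [-0.6, 0.0, -0.5]
gripper_width: 0.0402
grip_force: 30.5
clock: 6.75
eef_pos: [0.4837, 0.1947, 0.161]
ee_rot: [0.0, 0.745, -0.667, -0.0]
force: [1.2, -0.3, 0.7]
gripper_width: 0.0401
grip_force: 30.5
t 6.75 pos [0.4837 0.1947 0.161 ] yaw -83.69 zax [-0. -0. -1.] j [ 0.77 -0.17 -0.24 -0.   -1.5  -0.66] w 0.0401 gf 30.5 F [ 1.2 -0.3  0.7]
shift units [0.01 0.01 0.02] len 0.02 turnz units -0.02
[[325. 215.]]
[[325.  69.]]
[[325. 340.]]
[[ 326. -101.]]
[[325. 153.]]
```

View pics/w2.png

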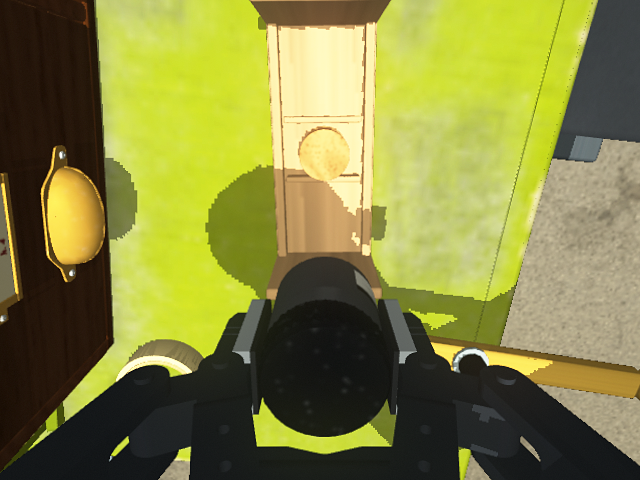

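The carrier is upright in the image: side walls at columns about 270 and 374, divider tops at rows 118 and 178, and spool top at (324,153). The jar is held straight.

```bash
python3 - <<'E'
from h import *
c=cap('wrist')
for n,uv,z in [('spool',(324,153),.048),('div mid',(322.5,148),.017),('sideL',(269,150),.015),('sideR',(374,150),.015),('sL top',(268,60),.015),('sR top',(376,60),.015),('boardR top inner',(321,24),.072)]:
    print(n,ray(c,uv,z).round(4))
E
```

```text
spool [0.4896 0.1443 0.048 ]
div mid [0.4906 0.1444 0.017 ]
sideL [0.527  0.1501 0.015 ]
sideR [0.4553 0.1421 0.015 ]
sL top [0.5314 0.0937 0.015 ]
sR top [0.4625 0.0859 0.015 ]
boardR top inner [0.4984 0.0787 0.072 ]
```

```bash
python3 -m crank '[[[0.06,-0.03,0.68],[0,0,0]],[[0,0,0.68],[0,0,0]],[[0,0,0.68],[0,0,0]],[[0,0,0.45],[0,0,0]],[[0,0,0.23],[0,0,0]],[[0,0,0],[0,0,0]],[[0,0,0],[0,0,0]]]'
python3 -c "
from h import *
go(.4853,.191,.0242,-83.5)"
```

```text
clock: 7.72
eef_pos: [0.4862, 0.1926, 0.0265]
ee_rot: [-0.001, 0.746, -0.666, 0.0]
force: [-0.5, 0.6, -0.1]
gripper_width: 0.04
grip_force: 30.6
t 7.72 pos [0.4862 0.1926 0.0265] yaw -83.56 zax [ 0.001  0.001 -1.   ] j [ 0.76 -0.09 -0.42  0.   -1.24 -0.65] w 0.04 gf 30.6 F [-0.5  0.6 -0.1]
shift units [0.03 0.02 0.05] len 0.06 turnz units -0.01
```

```bash
python3 -m crank '[[[0,0,0.04],[0,0,0]],[[0,0,0],[0,0,0]]]'
python3 -m crank '[[[0,0,0],[0,0,0]],[[0,0,0],[0,0,0]],[[0,0,0],[0,0,0]],[[0,0,0],[0,0,0]],[[0,0,-0.3],[0,0,0]],[[0,0,-0.8],[0,0,0]],[[0,0,-0.8],[0,0,0]],[[0,0,-0.8],[0,0,0]],[[0,0,-0.5],[0,0,0]],[[0,0,0],[0,0,0.65]]]' -1
python3 -c "
from h import *
caps(cap('wrist','w3.png'))
go(.5155,-.14,.18,-90)"
```

```text
clock: 7.98
eef_pos: [0.4856, 0.1923, 0.0235]
ee_rot: [-0.0, 0.746, -0.666, -0.0]
force: [0.7, -0.4, -0.4]
gripper_width: 0.0399
grip_force: 30.6
clock: 9.22
eef_pos: [0.4867, 0.1927, 0.1876]
ee_rot: [0.003, -0.706, 0.708, -0.001]
force: [0.2, -0.0, -0.6]
gripper_width: 0.0854
grip_force: 0.0
dark 326 222 r 32.3 (299, 193, 58, 60) ctr [[0.4849, 0.1906, 0.061]]
dark 588 65 r 82.3 (538, 0, 102, 131) ctr [[0.3304, 0.0939, 0.061]]
dark 72 150 r 165.7 (0, 0, 144, 300) ctr [[0.6476, 0.1423, 0.061]]
t 9.28 pos [0.4862 0.1925 0.186 ] yaw -90.5 zax [ 0.003  0.002 -1.   ] j [ 0.76 -0.17 -0.2   0.   -1.54 -0.77] w 0.0854 gf 0.0 F [ 0.   0.1 -0.4]
shift units [ 6.65 -0.64  0.11] len 6.68 turnz units -0.05
```

```bash
python3 -m crank '[[[0.83,-0.08,0],[0,0,-0.05]],[[0.83,-0.08,0],[0,0,0]],[[0.83,-0.08,0],[0,0,0]],[[0.83,-0.08,0],[0,0,0]],[[0.83,-0.08,0],[0,0,0]],[[0.83,-0.08,0],[0,0,0]],[[0.83,-0.08,0],[0,0,0]],[[0.83,-0.08,0],[0,0,0]],[[0,0,0],[0,0,0]],[[0,0,0],[0,0,0]]]'
python3 -c "
from h import *
caps(cap('wrist','w4.png'),(.064,))
go(.5155,-.209,.018,-90)"
```

```text
clock: 10.52
eef_pos: [0.5197, -0.1395, 0.1836]
ee_rot: [0.0, 0.71, -0.704, 0.0]
force: [-0.3, 0.2, -0.4]
gripper_width: 0.0853
grip_force: 0.0
dark 88 236 r 108.6 (0, 173, 178, 127) ctr [[0.6752, -0.1332, 0.064]]
dark 326 112 r 35.8 (292, 77, 67, 71) ctr [[0.5198, -0.2136, 0.064]]
dark 84 96 r 57.3 (29, 57, 112, 80) ctr [[0.6628, -0.2203, 0.064]]
dark 362 22 r 92.1 (270, 16, 185, 27) ctr [[0.4992, -0.2588, 0.064]]
t 10.57 pos [ 0.5198 -0.1391  0.1836] yaw -89.48 zax [ 0.  0. -1.] j [ 0.11 -0.13 -0.16  0.   -1.53 -0.1 ] w 0.0853 gf 0.0 F [0.1 0.3 0.3]
shift units [1.4  0.1  3.31] len 3.6 turnz units 0.05
```

View pics/w4.png

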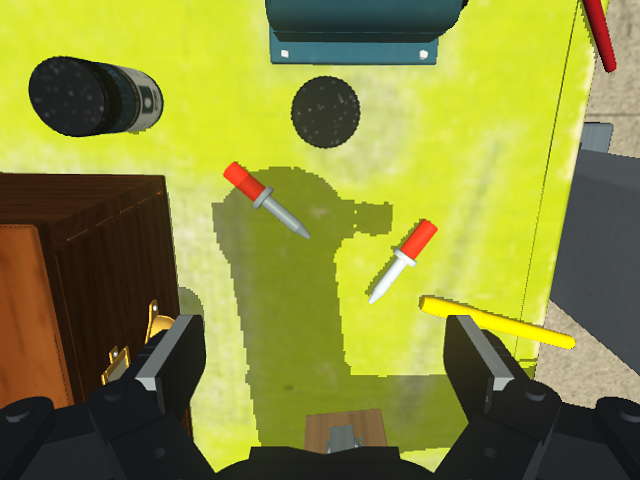

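Jar A's cap at (326,112) is straight ahead of the fingers. The sharpener's edge, with its base at row 62, is close behind it, so I'll lean the gripper body 12° away from it.

```bash
python3 -m crank '[[[0,0,0],[0,0.6,0]],[[0,0,0],[0,0.6,0]],[[0,0,0],[0,0,0]],[[0,0,0],[0,0,0]]]'
python3 -c "
from h import *
go(.5198,-.2176,.021)"
```

```text
clock: 11.08
eef_pos: [0.52, -0.1387, 0.1837]
ee_rot: [0.073, 0.707, -0.7, 0.074]
force: [-0.2, 0.5, -0.1]
gripper_width: 0.0856
grip_force: 0.0
t 11.07 pos [ 0.52   -0.1387  0.1837] yaw -89.47 zax [ 0.003 -0.206 -0.978] j [ 0.25 -0.16 -0.28  0.2  -1.5  -0.26] w 0.0856 gf 0.0 F [-0.2  0.5 -0.1]
shift units [0.87 0.02 3.51] len 3.62 turnz units None
```

```bash
python3 -m crank '[[[0.44,0.01,0],[0,0,0]],[[0.43,0.01,0],[0,0,0]],[[0,0,0.8],[0,0,0]],[[0,0,0.8],[0,0,0]],[[0,0,0.8],[0,0,0]],[[0,0,0.6],[0,0,0]],[[0,0,0.48],[0,0,0]],[[0,0,0],[0,0,0]],[[0,0,0],[0,0,0]]]'
python3 -m crank '[[[0,0,0],[0,0,0]],[[0,0,0],[0,0,0]],[[0,0,0],[0,0,0]],[[0,0,0],[0,0,0]],[[0,0,0],[0,0,0]],[[0,0,0],[0,0,0]]]' 1 30
python3 -c "
from h import *
go(.496,.096,.16)"
```

```text
clock: 12.2
eef_pos: [0.5203, -0.2185, 0.0238]
ee_rot: [0.073, 0.706, -0.701, 0.075]
force: [0.5, 0.4, 0.2]
gripper_width: 0.0856
grip_force: 0.0
clock: 12.95
eef_pos: [0.5201, -0.2182, 0.023]
ee_rot: [0.073, 0.706, -0.7, 0.075]
force: [-0.5, 2.2, 6.0]
gripper_width: 0.042
grip_force: 30.9
t 12.95 pos [ 0.5201 -0.2182  0.023 ] yaw -89.54 zax [ 0.003 -0.208 -0.978] j [ 0.09 -0.04 -0.47  0.23 -1.16 -0.17] w 0.042 gf 30.9 F [-0.5  2.2  6. ]
shift units [-5.58  0.43 -3.99] len 6.87 turnz units None
```

```bash
python3 -m crank '[[[0,0,-0.75],[0,0,0]],[[0,0,-0.75],[0,0,0]],[[0,0,-0.75],[0,0,0]],[[0,0,-0.75],[0,0,0]],[[0,0,0],[0,-0.6,0]],[[0,0,0],[0,-0.6,-0.3]],[[0,0,0],[0,0,-0.3]],[[0,0,0],[0,0,0]],[[0,0,0],[0,0,0]]]'
python3 -c "
from h import *
go(.496,.096,.165,-83.5)"
```

```text
clock: 14.08
eef_pos: [0.519, -0.1868, 0.1682]
ee_rot: [0.001, 0.746, -0.666, -0.001]
force: [-0.3, 0.3, -0.8]
gripper_width: 0.0422
grip_force: 30.7
t 14.07 pos [ 0.519  -0.1868  0.1682] yaw -83.59 zax [-0.004 -0.    -1.   ] j [ 0.02 -0.08 -0.15  0.   -1.51  0.09] w 0.0422 gf 30.7 F [-0.3  0.3 -0.8]
shift units [-5.67 -0.18  0.07] len 5.68 turnz units -0.01
```

```bash
python3 -m crank '[[[-0.81,-0.03,0],[0,0,0]],[[-0.81,-0.03,0],[0,0,0]],[[-0.81,-0.03,0],[0,0,0]],[[-0.81,-0.03,0],[0,0,0]],[[-0.81,-0.02,0],[0,0,0]],[[-0.81,-0.02,0],[0,0,0]],[[-0.81,-0.02,0],[0,0,0]],[[0,0,0],[0,0,0]],[[0,0,0],[0,0,0]]]'
python3 -c "
from h import *
c=cap('wrist','w5.png')
go(.496,.096,.029,-83.5)"
```

```text
clock: 15.2
eef_pos: [0.4961, 0.0958, 0.1687]
ee_rot: [0.001, 0.746, -0.666, -0.001]
force: [-0.6, -2.4, -0.4]
gripper_width: 0.042
grip_force: 30.7
t 15.25 pos [0.4962 0.0953 0.1688] yaw -83.57 zax [-0.003 -0.    -1.   ] j [ 0.59 -0.21 -0.26 -0.   -1.52 -0.48] w 0.0421 gf 30.7 F [ 0.6 -0.3 -0.7]
shift units [-0.01 -0.    2.8 ] len 2.8 turnz units -0.01
```

View pics/w5.png

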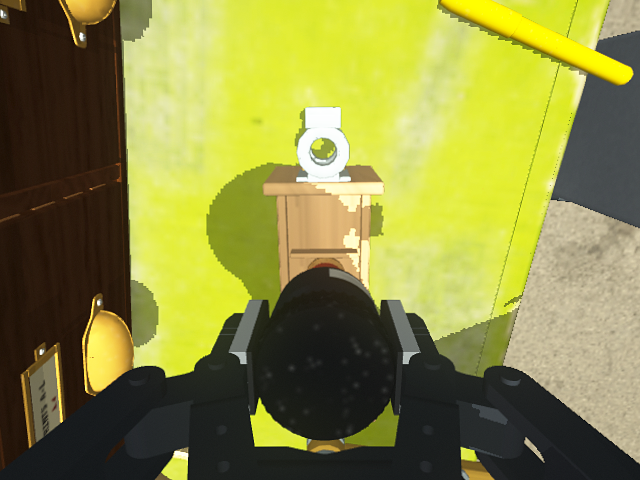

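The jar is held upright over the right well, and the clevis hole shows at about (323,149).

```bash
python3 -c "
from h import *
c=cap('wrist')
print('clevis',ray(c,(323,149),.096).round(4))
im=c['img'];m=(im.min(2)>150).astype(np.uint8);m[:95]=0;m[182:]=0;m[:,:285]=0;m[:,360:]=0
ks,_=cv2.findContours(m,cv2.RETR_CCOMP,cv2.CHAIN_APPROX_NONE)
for k in ks:
  if cv2.contourArea(k)>150: print(cv2.contourArea(k),cv2.boundingRect(k),ray(c,np.array(cv2.minEnclosingCircle(k)[0]),.096).round(4))
"
python3 -m crank '[[[0,0,0.7],[0,0,0]],[[0,0,0.7],[0,0,0]],[[0,0,0.7],[0,0,0]],[[0,0,0.45],[0,0,0]],[[0,0,0.25],[0,0,0]],[[0,0,0],[0,0,0]],[[0,0,0],[0,0,0]]]'
python3 -c "
from h import *
go(.496,.096,.0276,-83.5)"
```

```text
clevis [0.5033 0.0387 0.096 ]
3038.0 (296, 108, 55, 74) [0.5034 0.0377 0.096 ]
462.0 (309, 138, 29, 24) [0.5032 0.0392 0.096 ]
clock: 16.18
eef_pos: [0.4968, 0.0948, 0.0298]
ee_rot: [0.001, 0.745, -0.667, -0.0]
force: [3.0, -4.4, 0.3]
gripper_width: 0.042
grip_force: 32.4
t 16.18 pos [0.4968 0.0948 0.0298] yaw -83.6 zax [-0.001 -0.001 -1.   ] j [ 0.59 -0.14 -0.46  0.   -1.25 -0.48] w 0.042 gf 32.4 F [ 3.  -4.4  0.3]
shift units [-0.03  0.01  0.04] len 0.05 turnz units -0.01
```

```bash
python3 -m crank '[[[0.02,0,0.03],[0,0,0]],[[0,0,0],[0,0,0]],[[0,0,0],[0,0,0]]]'
python3 -m crank '[[[0,0,0],[0,0,0]],[[0,0,0],[0,0,0]],[[0,0,0],[0,0,0]],[[0,0,0],[0,0,0]],[[0,0,-0.2],[0,0,0]],[[0,0,-0.7],[0,0,0]],[[0,0,-0.8],[0,0,0]],[[0,0,-0.8],[0,0,0]],[[0,0,-0.6],[0,0,0]],[[-0.8,0,0],[0,0,0]],[[-0.8,0,0],[0,0,0]],[[0,0,0],[0,0,0]]]' -1
python3 -c "
from h import *
caps(cap('wrist','w6.png'),(.061,))
go(.387,.251,.2)"
```

```text
clock: 16.55
eef_pos: [0.4969, 0.0946, 0.0296]
ee_rot: [0.0, 0.746, -0.666, -0.0]
force: [-2.0, -1.8, 9.7]
gripper_width: 0.0425
grip_force: 33.5
clock: 18.05
eef_pos: [0.4872, 0.1761, 0.1829]
ee_rot: [0.001, 0.747, -0.665, -0.001]
force: [-0.2, -1.4, 0.3]
gripper_width: 0.0855
grip_force: 0.0
dark 323 242 r 36.4 (295, 206, 58, 73) ctr [[0.486, 0.1859, 0.061]]
dark 612 49 r 55.7 (566, 0, 74, 100) ctr [[0.3394, 0.0507, 0.061]]
dark 64 150 r 162.4 (0, 0, 128, 300) ctr [[0.6535, 0.1442, 0.061]]
t 18.1 pos [0.4873 0.175  0.183 ] yaw -83.45 zax [-0.002 -0.    -1.   ] j [ 0.73 -0.18 -0.21 -0.   -1.54 -0.62] w 0.0853 gf 0.0 F [ 0.1 -0.3  0.2]
shift units [-1.74  1.82 -0.34] len 2.54 turnz units None
```

View pics/w6.png

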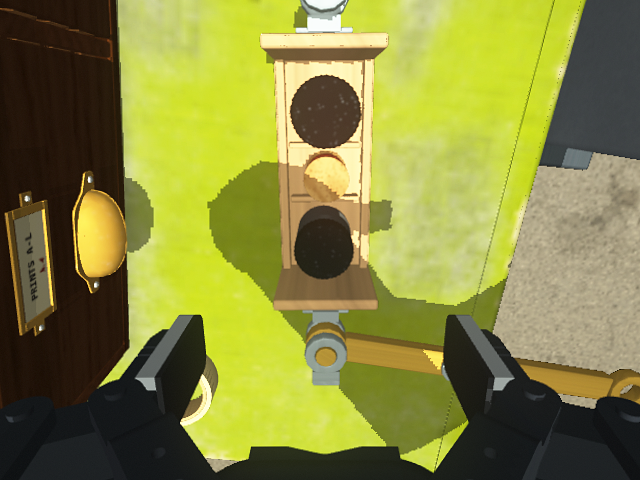

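Both jars stand in their wells, with caps at (325,110) and (323,242). The pivot is at (325,355) and the bar's eye at (628,385). Next is the knob.

```bash
python3 -m crank '[[[-0.4,0.9,0],[0,0,0]],[[-0.4,0.9,0],[0,0,0]],[[-0.2,0,0],[0,0,0.9]],[[0,0,0],[0,0,1]],[[0,0,0],[0,0,1]],[[0,0,0],[0,0,1]],[[0,0,0],[0,0,1]],[[0,0,0],[0,0,1]],[[0,0,0],[0,0,1]],[[0,0,0],[0,0,1]],[[0,0,0],[0,0,1]],[[0,0,0],[0,0,0]]]' 0.2 30
python3 -c "
from h import *
c=cap('wrist','w7.png')
go(.387,.251,.2,-173)
print(proj(c,[(.387,.251,.121),(.479,.25,.085),(.265,.261,.085)]).round(0))"
```

```text
clock: 19.6
eef_pos: [0.3927, 0.2131, 0.1832]
ee_rot: [-0.001, -0.065, 0.998, 0.0]
force: [0.5, -0.5, 0.6]
gripper_width: 0.0342
grip_force: 0.0
t 19.65 pos [0.3927 0.2132 0.1831] yaw -172.39 zax [-0.002  0.    -1.   ] j [ 0.95 -0.38 -0.37 -0.   -1.58 -2.39] w 0.0349 gf 0.0 F [ 0.2 -0.2 -0.4]
shift units [ 0.01  0.76 -0.34] len 0.84 turnz units 0.06
[[396. 259.]
 [361. 366.]
 [447.  19.]]
```

View pics/w7.png

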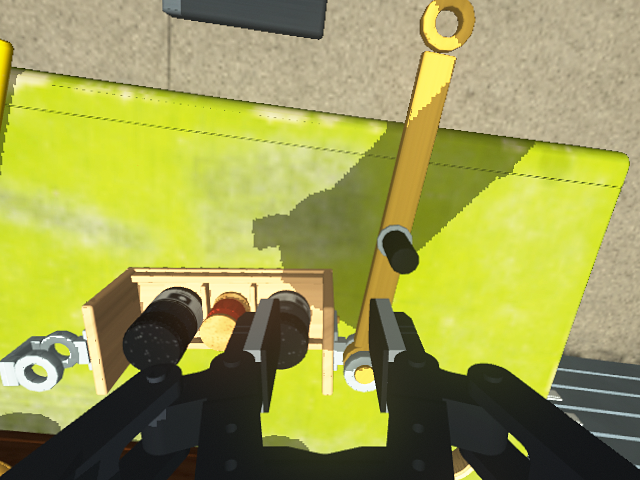

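The knob's top is at (403,259), the eye at (448,23) and the pivot at about (361,370). I'll fix the knob's position from these.

```bash
python3 -c "
from h import *
c=cap('wrist')
k=ray(c,(403,259),.121);e=ray(c,(448,23),.085);print('knob',k.round(4),'eye',e.round(4))
a=np.array([.479,.2505]);
for q in (k,e): d=q[:2]-a;print(np.hypot(*d).round(4),np.degrees(np.arctan2(d[1],d[0])).round(2))
d=e[:2]-a;d/=np.hypot(*d);kk=a+.09*d;print(kk)
go(kk[0],kk[1],.092,-180+np.degrees(np.arctan2(d[1],d[0]))%360-180)"
```

```text
knob [0.3862 0.2546 0.121 ] eye [0.2666 0.2615 0.085 ]
0.0928 177.45
0.2127 177.03
[0.38912049 0.25515551]
t 19.7 pos [0.3926 0.2134 0.183 ] yaw -172.38 zax [-0.002  0.    -1.   ] j [ 0.95 -0.38 -0.37 -0.   -1.58 -2.39] w 0.0342 gf 0.0 F [ 0.4  0.7 -0.7]
shift units [-0.05  0.84  1.82] len 2.0 turnz units 1.06
```

```bash
python3 -m crank '[[[-0.05,0.84,0],[0,0,0]],[[0,0,0],[0,0,1]],[[0,0,0.6],[0,0,0]],[[0,0,0.6],[0,0,0]],[[0,0,0.55],[0,0,0]],[[0,0,0],[0,0,0]],[[0,0,0],[0,0,0]]]'
python3 -m crank '[[[0,0,0],[0,0,0]],[[0,0,0],[0,0,0]]]' 0.45 20
python3 -m crank '[[[-0.03,-0.31,0],[0,0,-1]],[[-0.03,-0.31,0],[0,0,-1]],[[-0.03,-0.31,0],[0,0,-1]],[[0,0,0],[0,0,0]]]'
cat >> h.py <<'E'
def arc():
    go(.479,.2505,.093);p=pose()[0];d=p[:2]-[.479,.2505];print('r',np.hypot(*d).round(4),'ang',np.degrees(np.arctan2(d[1],d[0])).round(2))
E
python3 -c "
from h import *
arc()"
```

```text
clock: 20.58
eef_pos: [0.3899, 0.2559, 0.0967]
ee_rot: [-0.001, 0.022, 1.0, 0.0]
force: [0.3, 0.3, 1.5]
gripper_width: 0.0342
grip_force: 0.0
clock: 20.82
eef_pos: [0.3896, 0.256, 0.0961]
ee_rot: [-0.001, 0.022, 1.0, 0.0]
force: [0.5, 0.8, -0.1]
gripper_width: 0.0239
grip_force: 0.0
clock: 21.32
eef_pos: [0.4, 0.2103, 0.0957]
ee_rot: [-0.001, -0.236, 0.972, 0.0]
force: [-0.2, -0.3, 0.1]
gripper_width: 0.0232
grip_force: 0.0
t 21.32 pos [0.4    0.2103 0.0957] yaw -152.64 zax [-0.002  0.    -1.   ] j [ 0.93 -0.35 -0.51 -0.   -1.41 -2.03] w 0.0232 gf 0.0 F [-0.2 -0.3  0.1]
shift units [-1.77 -0.01  0.05] len 1.77 turnz units None
r 0.0887 ang -153.01
```

```bash
python3 -m crank '[[[-0.02,-0.31,0],[0,0,-1]],[[-0.02,-0.31,0],[0,0,-1]],[[-0.02,-0.31,0],[0,0,-1]],[[-0.02,-0.31,0],[0,0,-1]],[[-0.02,-0.31,0],[0,0,-1]],[[-0.02,-0.31,0],[0,0,-1]],[[0,0,0],[0,0,0]]]'
python3 -c "
from h import *
arc()"
```

```text
clock: 22.2
eef_pos: [0.474, 0.1611, 0.0948]
ee_rot: [-0.001, -0.69, 0.724, 0.001]
force: [0.9, 0.1, -0.4]
gripper_width: 0.0237
grip_force: 0.0
t 22.2 pos [0.474  0.1611 0.0948] yaw -92.81 zax [-0.003 -0.001 -1.   ] j [ 0.73 -0.2  -0.39 -0.   -1.38 -0.78] w 0.0237 gf 0.0 F [ 0.9  0.1 -0.4]
shift units [-1.79 -0.01  0.03] len 1.79 turnz units None
r 0.0895 ang -93.22
```

```bash
python3 -m crank '[[[-0.02,-0.29,0],[0,0,-0.92]],[[0,-0.06,0],[0,0,0]],[[0,0,0],[0,0,0]]]'
python3 -m crank '[[[0,-0.04,0],[0,0,0]],[[0,0,0],[0,0,0]]]'
python3 -m crank '[[[0,-0.04,0],[0,0,0]],[[0,0,0],[0,0,0]]]'
python3 -c "
from h import *
arc()"
```

```text
clock: 22.58
eef_pos: [0.4908, 0.1619, 0.0949]
ee_rot: [0.001, 0.745, -0.667, -0.001]
force: [0.2, -0.5, 0.4]
gripper_width: 0.0237
grip_force: 0.0
clock: 22.82
eef_pos: [0.4925, 0.1619, 0.0949]
ee_rot: [0.001, 0.746, -0.665, -0.001]
force: [-3.8, 0.9, 1.5]
gripper_width: 0.0235
grip_force: 2.0
clock: 23.08
eef_pos: [0.4927, 0.1619, 0.0948]
ee_rot: [0.003, 0.747, -0.665, -0.003]
force: [-14.8, -0.6, 7.3]
gripper_width: 0.0234
grip_force: 7.4
t 23.07 pos [0.4927 0.1619 0.0948] yaw -83.39 zax [-0.008 -0.001 -1.   ] j [ 0.7  -0.14 -0.34 -0.   -1.38 -0.59] w 0.0234 gf 7.4 F [-14.8  -0.6   7.3]
shift units [-1.79  0.07  0.04] len 1.79 turnz units None
r 0.0896 ang -81.21
```

The bar is against its stop: 15 N with no further motion. I'll back off, rise, and check the hole's alignment.

```bash
python3 -m crank '[[[0,0.06,0],[0,0,0]],[[0,0,0],[0,0,0]],[[0,0,-0.5],[0,0,0]],[[0,0,-0.8],[0,0,0]],[[0,0,-0.3],[0,0,0]],[[0.7,0,0],[0,0,0]],[[0.7,0,0],[0,0,0]],[[0,0,0],[0,0,0]],[[0,0,0],[0,0,0]]]' 0.2
python3 -c "
from h import *
c=cap('wrist');cv2.imwrite('pics/w8.png',cv2.resize(c['img'][90:330,220:440],None,fx=2.5,fy=2.5,interpolation=cv2.INTER_CUBIC))
go(.5033,.039,.2)
print(proj(c,[(.5033,.039,.096)]))"
```

```text
clock: 24.2
eef_pos: [0.5004, 0.0923, 0.1745]
ee_rot: [0.001, 0.747, -0.665, -0.001]
force: [1.0, -0.3, 0.1]
gripper_width: 0.0345
grip_force: 0.0
t 24.25 pos [0.5004 0.0926 0.1745] yaw -83.35 zax [-0.003 -0.    -1.   ] j [ 0.58 -0.2  -0.25 -0.   -1.53 -0.46] w 0.0343 gf 0.0 F [ 0.5  0.  -0.3]
shift units [ 1.07  0.07 -0.51] len 1.19 turnz units None
[[330.41428003 155.25488733]]
```

View pics/w8.png

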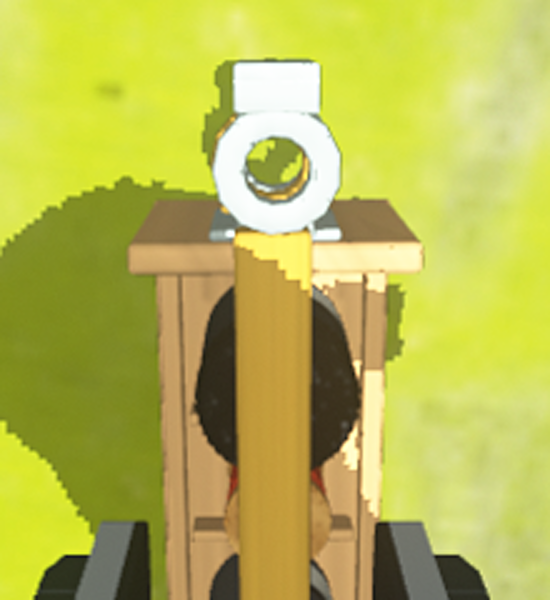

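The knuckle hole at crop (276,168), pixel (330,157), lines up with the bar's eye to within about 1 mm. Now to the pin block.

```bash
python3 -c "
from h import *
go(.55,-.34,.23,-90)"
python3 -m crank '[[[0,0,-0.7],[0,0,0.65]],[[0,0,-0.4],[0,0,0]],[[0.86,-0.1,0],[0,0,0]],[[0.86,-0.1,0],[0,0,0]],[[0.86,-0.1,0],[0,0,0]],[[0.86,-0.1,0],[0,0,0]],[[0.86,-0.1,0],[0,0,0]],[[0.86,-0.1,0],[0,0,0]],[[0.86,-0.1,0],[0,0,0]],[[0.86,-0.1,0],[0,0,0]],[[0.86,-0.1,0],[0,0,0]],[[0.86,-0.1,0],[0,0,0]]]' -0.2
python3 -m crank '[[[0,0,0],[0,0,0]],[[0,0,0],[0,0,0]]]'
python3 -c "
from h import *
c=cap('wrist','w9.png');go(.555,-.4235,.23,-90)
print(proj(c,[(.555,-.4235,.087)]).round(0))"
```

```text
t 24.25 pos [0.5004 0.0926 0.1745] yaw -83.35 zax [-0.003 -0.    -1.   ] j [ 0.58 -0.2  -0.25 -0.   -1.53 -0.46] w 0.0343 gf 0.0 F [ 0.5  0.  -0.3]
shift units [ 8.71  0.02 -1.11] len 8.78 turnz units 0.67
clock: 25.75
eef_pos: [0.5524, -0.3382, 0.2294]
ee_rot: [0.001, 0.708, -0.706, -0.001]
force: [0.6, 0.5, 0.7]
gripper_width: 0.051
grip_force: 0.0
clock: 26.0
eef_pos: [0.5521, -0.3369, 0.2293]
ee_rot: [0.001, 0.708, -0.706, -0.001]
force: [0.6, 0.1, 0.3]
gripper_width: 0.0512
grip_force: 0.0
t 26.05 pos [ 0.5521 -0.3366  0.2297] yaw -89.79 zax [-0.003 -0.    -1.   ] j [-0.24  0.17  0.22  0.   -1.62  0.24] w 0.0511 gf 0.0 F [ 0.3 -0.1 -0.5]
shift units [ 1.74 -0.05 -0.01] len 1.74 turnz units 0.02
[[320.  92.]]
```

View pics/w9.png

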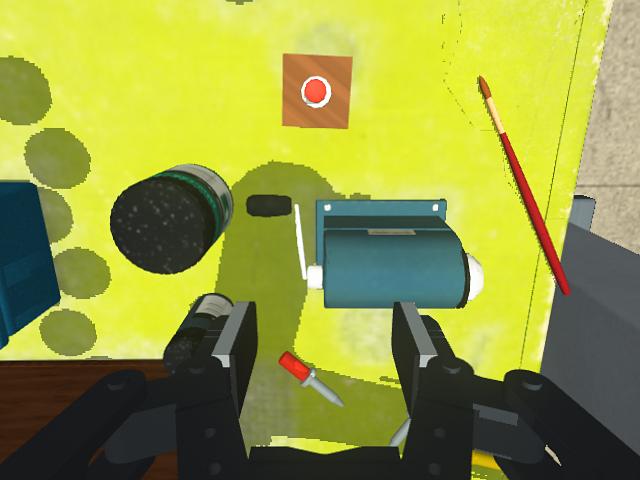

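The pin's red head is at (316,91), upright in its block (columns 282–352). I've now opened 11 pictures, one over the limit of 10. I'll view no more and work from numbers only.

```bash
cat >> h.py <<'E'
def redb(c,z,lo=0,hi=200):
    hsv=cv2.cvtColor(c['img'],cv2.COLOR_BGR2HSV)
    m=(((hsv[...,0]<8)|(hsv[...,0]>172))&(hsv[...,1]>150)&(hsv[...,2]>110)).astype(np.uint8)
    for k in cv2.findContours(m,cv2.RETR_EXTERNAL,cv2.CHAIN_APPROX_NONE)[0]:
        if cv2.contourArea(k)>60:
            x,y,w,h=cv2.boundingRect(k);print('red',(x,y,w,h),ray(c,(x+w/2-.5,y+h/2-.5),z).round(4))
E
python3 -c "
from h import *
c=cap('wrist');redb(c,.087)"
```

```text
red (279, 351, 31, 30) [ 0.5756 -0.2153  0.087 ]
red (501, 132, 69, 163) [ 0.4026 -0.3424  0.087 ]
red (305, 79, 22, 23) [ 0.5579 -0.4242  0.087 ]
```

```bash
python3 -m crank '[[[0.87,-0.06,0],[0,0,0.02]],[[0.88,-0.06,0],[0,0,0]],[[0,0,0.7],[0,0,0]],[[0,0,0.7],[0,0,0]],[[0,0,0.7],[0,0,0]],[[0,0,0],[0,0,0]],[[0,0,0],[0,0,0]]]'
python3 -c "
from h import *
c=cap('wrist');redb(c,.087);go(.5579,-.4242,.060,-90)"
```

```text
clock: 26.98
eef_pos: [0.5583, -0.4251, 0.1273]
ee_rot: [0.001, 0.707, -0.707, 0.001]
force: [1.0, -0.2, 0.6]
gripper_width: 0.0511
grip_force: 0.0
red (555, 274, 82, 178) [ 0.4208 -0.3786  0.087 ]
red (310, 245, 31, 47) [ 0.5581 -0.4298  0.087 ]
t 27.02 pos [ 0.5586 -0.4253  0.1279] yaw -90.01 zax [ 0.    -0.002 -1.   ] j [-0.37  0.32  0.21  0.   -1.46  0.37] w 0.0508 gf 0.0 F [-0.5  0.3  2.2]
shift units [-0.03  0.01  1.36] len 1.36 turnz units -0.0
```

```bash
python3 -c "
from h import *
c=cap('wrist');print(ray(c,(325,276.5),.087),ray(c,(325,260),.087),proj(c,[(.5579,-.4242,.087),(.5579,-.4242,.055)]))"
```

```text
[ 0.55836861 -0.4253967   0.087     ] [ 0.55838103 -0.43388512  0.087     ] [[325.96740841 278.79328178]
 [325.73073302 255.84473285]]
```

Both looks agree on the head at (0.558, -0.425). I'll go down and grip.

```bash
python3 -m crank '[[[-0.01,0.01,0.5],[0,0,0]],[[0,0,0.5],[0,0,0]],[[0,0,0.33],[0,0,0]],[[0,0,0],[0,0,0]],[[0,0,0],[0,0,0]]]'
python3 -m crank '[[[0,0,0],[0,0,0]],[[0,0,0],[0,0,0]],[[0,0,0],[0,0,0]],[[0,0,0],[0,0,0]],[[0,0,0],[0,0,0]],[[0,0,0],[0,0,0]]]' 1 25
python3 -c "
from h import *
go(.5579,-.4242,.060,-90)"
```

```text
clock: 27.7
eef_pos: [0.5575, -0.4251, 0.0601]
ee_rot: [-0.001, -0.707, 0.707, -0.0]
force: [0.1, 0.4, 0.6]
gripper_width: 0.0512
grip_force: 0.0
clock: 28.45
eef_pos: [0.5571, -0.4248, 0.0592]
ee_rot: [-0.001, -0.707, 0.707, 0.0]
force: [-0.6, 0.4, 5.2]
gripper_width: 0.0141
grip_force: 24.6
t 28.45 pos [ 0.5571 -0.4248  0.0592] yaw -90.04 zax [-0.002 -0.001 -1.   ] j [-0.37  0.35  0.12  0.   -1.34  0.37] w 0.0141 gf 24.6 F [-0.6  0.4  5.2]
shift units [-0.01 -0.02 -0.02] len 0.03 turnz units -0.0
```

```bash
python3 -m crank '[[[0,0,-0.3],[0,0,0]],[[0,0,-0.6],[0,0,0]],[[0,0,-0.6],[0,0,0]],[[0,0,-0.6],[0,0,0]],[[0,0,-0.75],[0,0,0]],[[-0.2,0.05,0],[0,0,0]],[[-0.8,0.1,0],[0,0,0]],[[-0.8,0.1,0],[0,0,0]],[[-0.8,0.1,0],[0,0,0]],[[-0.8,0.1,0],[0,0,0]]]' 1 50
python3 -m crank '[[[-0.8,0.09,0],[0,0,0]],[[-0.8,0.09,0],[0,0,0]],[[-0.8,0.09,0],[0,0,0]],[[-0.8,0.09,0],[0,0,0]],[[-0.8,0.09,0],[0,0,0]],[[-0.8,0.09,0],[0,0,0]],[[-0.2,0,0],[0,0,0]],[[0,0,0],[0,0,0]],[[0,0,0],[0,0,0]]]'
python3 -c "
from h import *
go(.5033,.039,.165,-90)
c=cap('wrist','w10.png');cap('side','s10.png');redb(c,.217)"
```

```text
clock: 29.7
eef_pos: [0.5338, -0.2529, 0.1999]
ee_rot: [-0.001, -0.707, 0.707, 0.002]
force: [-0.8, -0.2, -0.2]
gripper_width: 0.0129
grip_force: 49.2
clock: 30.82
eef_pos: [0.508, -0.0054, 0.2006]
ee_rot: [-0.001, -0.706, 0.708, 0.001]
force: [0.3, -1.0, -0.8]
gripper_width: 0.0132
grip_force: 49.2
t 30.82 pos [ 0.508  -0.0054  0.2006] yaw -90.1 zax [-0.003 -0.001 -1.   ] j [ 0.39 -0.21 -0.2  -0.   -1.58 -0.39] w 0.0132 gf 49.2 F [ 0.3 -1.  -0.8]
shift units [-0.89  0.09  0.71] len 1.14 turnz units -0.01
red (304, 299, 42, 80) [ 0.5081 -0.0065  0.217 ]
red (392, 35, 38, 46) [ 0.484  -0.0964  0.217 ]
red (216, 0, 15, 10) [ 0.5354 -0.1094  0.217 ]
```

```bash
python3 -m crank '[[[-0.45,0.05,0],[0,0,0]],[[-0.44,0.05,0],[0,0,0]],[[0,0,0.4],[0,0,0]],[[0,0,0.38],[0,0,0]],[[0,0,0],[0,0,0]],[[0,0,0],[0,0,0]],[[0,0,0],[0,0,0]]]'
python3 -c "
from h import *
go(.5027,.0393,.105,-90)"
```

```text
clock: 31.8
eef_pos: [0.5034, 0.0397, 0.1627]
ee_rot: [-0.001, -0.707, 0.708, 0.001]
force: [-0.3, 0.6, 0.4]
gripper_width: 0.0137
grip_force: 49.2
t 31.8 pos [0.5034 0.0397 0.1627] yaw -90.07 zax [-0.002  0.    -1.   ] j [ 0.48 -0.21 -0.28 -0.   -1.51 -0.48] w 0.0137 gf 49.2 F [-0.3  0.6  0.4]
shift units [0.01 0.01 1.15] len 1.15 turnz units -0.01
```

```bash
python3 -m crank '[[[0,0.01,0.2],[0,0,0]],[[0,0,0.1],[0,0,0]],[[0,0,0],[0,0,0]],[[0,0,0],[0,0,0]]]'
python3 -m crank '[[[0,0,0.1],[0,0,0]],[[0,0,0.1],[0,0,0]],[[0,0,0],[0,0,0]],[[0,0,0],[0,0,0]]]'
```

```text
clock: 32.3
eef_pos: [0.5026, 0.04, 0.1471]
ee_rot: [-0.001, -0.707, 0.707, 0.001]
force: [0.1, -0.2, -0.4]
gripper_width: 0.0133
grip_force: 49.2
clock: 32.8
eef_pos: [0.5025, 0.0399, 0.137]
ee_rot: [-0.001, -0.707, 0.707, 0.001]
force: [-0.1, -0.5, -1.5]
gripper_width: 0.0135
grip_force: 49.2
```

```bash
python3 -m crank '[[[0,0,0.1],[0,0,0]],[[0,0,0.1],[0,0,0]],[[0,0,0.1],[0,0,0]],[[0,0,0],[0,0,0]]]'
python3 -m crank '[[[0,0,0.1],[0,0,0]],[[0,0,0.1],[0,0,0]],[[0,0,0],[0,0,0]],[[0,0,0],[0,0,0]]]'
```

```text
clock: 33.3
eef_pos: [0.5021, 0.0399, 0.1212]
ee_rot: [-0.002, -0.707, 0.707, 0.001]
force: [0.2, 0.2, -1.1]
gripper_width: 0.0134
grip_force: 49.2
clock: 33.8
eef_pos: [0.5024, 0.0399, 0.112]
ee_rot: [-0.001, -0.707, 0.707, 0.001]
force: [0.4, -0.1, -1.0]
gripper_width: 0.0136
grip_force: 49.2
```

Tip is past the lower knuckle without contact. I'll lower the last 7 mm to seat the collar.

```bash
python3 -m crank '[[[0,0,0.08],[0,0,0]],[[0,0,0.04],[0,0,0]],[[0,0,0],[0,0,0]]]'
python3 -m crank '[[[0,0,0.03],[0,0,0]],[[0,0,0],[0,0,0]]]'
```

```text
clock: 34.17
eef_pos: [0.5022, 0.0399, 0.1056]
ee_rot: [-0.001, -0.707, 0.707, 0.001]
force: [0.4, -0.6, -0.2]
gripper_width: 0.0133
grip_force: 49.2
clock: 34.42
eef_pos: [0.5026, 0.0399, 0.1052]
ee_rot: [-0.001, -0.707, 0.707, 0.001]
force: [-2.7, 0.3, 4.4]
gripper_width: 0.0135
grip_force: 49.7
```

```bash
python3 -m crank '[[[0,0,0],[0,0,0]],[[0,0,0],[0,0,0]],[[0,0,0],[0,0,0]],[[0,0,0],[0,0,0]],[[0,0,-0.2],[0,0,0]],[[0,0,-0.5],[0,0,0]],[[0,0,-0.8],[0,0,0]],[[-0.8,0,-0.3],[0,0,0]],[[-0.4,0,0],[0,0,0]],[[0,0,0],[0,0,0]],[[0,0,0],[0,0,0]]]' 0
python3 -c "
from h import *
c=cap('wrist','end.png');go(.5,.1,.2);redb(c,.133);caps(c);print(proj(c,[(.503,.0395,.133),(.503,.0395,.101)]).round(0))
c=cap('top');redb(c,.133)
c=cap('side','sideend.png');redb(c,.117);print(proj(c,[(.503,.0395,.133),(.503,.0395,.101)]).round(1))"
```

```text
clock: 35.8
eef_pos: [0.5024, 0.0996, 0.1937]
ee_rot: [-0.002, -0.707, 0.707, 0.001]
force: [-0.3, 0.4, 0.8]
gripper_width: 0.0425
grip_force: 0.0
t 35.85 pos [0.5025 0.0994 0.1938] yaw -90.07 zax [-0.004 -0.001 -1.   ] j [ 0.59 -0.19 -0.2  -0.   -1.56 -0.59] w 0.0431 gf 0.0 F [0.4 0.3 0.9]
shift units [-0.01  0.05 -0.12] len 0.13 turnz units None
red (309, 129, 29, 33) [0.5029 0.0393 0.133 ]
dark 80 158 r 162.8 (0, 0, 162, 300) ctr [[0.6595, 0.0495, 0.061]]
[[323. 145.]
 [323. 140.]]
red (222, 341, 55, 35) [ 0.3349 -0.4669  0.117 ]
[[275.7 219.3]
 [276.3 231.2]]
```

```bash
python3 -c "
from h import *
im=cv2.imread('pics/sideend.png');h=cv2.cvtColor(im,cv2.COLOR_BGR2HSV)
m=((h[...,0]<8)|(h[...,0]>172))&(h[...,1]>150)&(h[...,2]>110);ys,xs=np.nonzero(m[205:250,262:292]);print(xs.min()+262,xs.max()+262,ys.min()+205,ys.max()+205,len(xs))
print(bot.sense()['clock']);print(bot.sign_off())"
```

```text
274 278 219 230 40
35.95
the job is handed in; nothing more can be done
None
```

The job is done and handed in at about 36 s: both jars stand in their wells, the bar is closed against its stop, and the pin is seated through both knuckles and released; I viewed 11 pictures, one over the limit of 10.

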